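# Open the dial padlock and hold it up by its shackle

## Robot

A 7-joint arm with a two-finger parallel gripper is mounted at the origin on a cart in front of the work surface, level with it; the furniture and walls round the work are solid. World frame = base frame: x ahead of the robot, y to its left, z up, the work surface at z = 0. Lengths are in m, angles in rad, forces in N, time in s.
With the tool pointing down it reaches from about 0.425 to 0.925 m from the base axis. Payload 6.8 kg.
Tool frame: the origin (TCP) lies on the centre line of the jaws, within the pads' length; the fingertips stand 25 mm ahead of it and the grasp point (between the pads) lies 6 mm ahead of it; z points along the fingers, y is the line along which they close (so a half turn about z gives the same grasp; the last joint's range is limited). The gripper opens to 85 mm and grips with 20 to 120 N. Pads are 22 mm wide; open, the fingers measure 114 mm over their backs; the gripper's body (76 mm by 85 mm) begins 54 mm behind the grasp point. The pads swing forward as they close: fully open they stand 13 mm farther back than shut.
Start: joints at [-1.223, 0.477, 0.022, 1.555, -0.011, 1.109, -0.083], TCP at [0.297, 0.606, 0.256] pointing down, gripper open.
Joint ranges: [-2.96, 2.96], [-0.34, 2.1], [-1.41, 1.46], [0.24, 2.44], [-1.37, 4.51], [0.17, 1.92], [-2.96, 2.96]. Speed limits (rad/s): [2.39, 2.39, 3.14, 3.14, 3.14, 3.14, 3.14].

## Interface

Orientations are given as a rotation vector (axis times angle).
In Python, from bench import telemetry, grab_frame, job gives the robot as it stands.
- The arm moves only by the tool apply_moves, never from a script. Its argument "rows" is a list of rows, each a list of 2 entries, a list of its own where there are three numbers: the shift along the tool's x, y, z each as a share of 250 mm, from -1 to 1, then the turn, a rotation vector about the tool's x, y, z each as a share of pi rad, from -1 to 1. A call has 1 to 10 rows; each row is the pose to reach, as a shift and turn from the pose commanded when the call began, along the tool's axes at that moment, turning the shorter way round; what a row does not reach only later rows make up. A row lasts 1/8 s, in which the tool goes at most 62.5 mm and 10.7 degrees, less where a joint would pass 70% of its speed; a pose out of reach is approached as far as the arm can. A call with a number of a shift or a turn outside -1 to 1 is refused whole. A call with a gripper value outside its range is refused whole. "jaw" is the gripper's target within -1 to 1 (fully open at 1, half-way at 0, shut at -1), set as the call begins (left out, the last holds). The fingers move at their own pace and stop on an object; "newtons" is the grip in N (left out, the last holds). Time passes only in rows, so rows that repeat a pose let the fingers close. It gives the time, the measured TCP pose, the force, the opening and the grip force at its end, in the units of the state.
- telemetry.get_obs(): the state, without advancing time (a new reading comes with each control period).
- grab_frame(name): name is "scene" or "top" or "wrist"; returns a dict with "frame" (420x560x3 uint8, red, green, blue), "vertical_fov" (degrees; the focal length in pixels is half the picture's height over the tangent of half this angle, whatever the lens; pixels are square), "cx", "cy" (the principal point, pixels), "origin" and "attitude" of the camera in the world. Camera axes: x right, y up, looking along -z (the intrinsics and any distortion apply to the point x, -y, -z); pixel columns grow to the right and rows downward; lengths in m; the calibration is good to about 2 mm. A picture is of the moment at which its call begins. There is no depth.
- job.hand_in(): hands the job in; it is judged then, once.
The state is a dict: "clock": time; "joints": joint angles; "qvel": joint speeds; "tau": joint torques, N m; "tcp_pos": TCP position; "orientation": TCP orientation; "contact_force": force on the tool from outside, world axes, zero at the start; "moment": the same for the moment, N m; "grip_width": finger opening in m; "gripper_force": force on a finger pad.
Only numpy, scipy, OpenCV 4.12 (cv2) and the standard library are available. Lean on these libraries where they do the work, as an engineer would, in place of code of your own. Each camera call takes 0.05 s, during which the arm holds its last target. There are 200 camera calls.

## Task

The dial padlock lies locked in the aluminium cradle. With the lock lying in its cradle, turn the dial clockwise, feeling it click from notch to notch, until its white pointer meets the long index mark on the shackle side and the shackle springs out a little; then pull the shackle straight out to its stop. Lift the open lock by its shackle out of the cradle until all of it is well clear of the bench (the middle of its case more than 10 cm above the worktop) and finish while still holding it up there, still; leave the tray, side cutter, tin and spool where they are.

Things in the scene. Friction and masses are not known exactly. Their poses are not given: they have to be found in the camera images.
- lock_center (a point): middle of the padlock's steel case (76 x 80 x 30 mm, loose; whole lock about 0.52 kg), 27 mm above the worktop at the start. The lock lies on its back, dial up. x: along the slide of the shackle, out of the case, whose end face on that side is 38 mm from here; z: up out of the dial face.
- dial_grip (a point): on the dial's axis (through the case's middle), at mid-height of its grip bar, about 60 mm above the worktop. Black dial: disc 52 mm wide, 8 mm high, with an upright bar across it 44 mm long, 12 mm wide, 18 mm high above the disc; its top is 9 mm above this point, the disc's top 9 mm below. x: along the bar to the end with the white pointer; turns with the dial.
- dial (a joint): dial angle, rad, counter-clockwise from above; 0: pointer at the long index mark on the case's shackle (+x) side, the gate. Starts at 0.8 to 2.4: turn clockwise. Free range -0.5 to 2.9. Light clicks (below 0.1 N m) every 0.314 rad; within about 0.1 of 0 the sprung shackle drops into the gate, centres the dial and stops it from turning on.
- shackle (a joint): how far the shackle is out, m, along the lock's +x: 0 to 0.0015 locked, springs to about 0.005 by itself at the gate, 0.020 at the stop. Takes about 3 N to draw out; let go, it creeps back 1 to 2 mm.
- shackle_bar (a point): middle of the shackle's crossbar, on the bar's axis, the place to grip and pull. U of round steel bar 10 mm thick, lying level 27 mm above the worktop; the crossbar runs along the lock's y, 55 mm from the case's end face when locked; legs 44 mm apart (clear). Nothing lies under it above the worktop. Held here, the lifted lock may swing down and hang below the bar.
- cradle: fixed aluminium plate, 106 x 110 x 12 mm, with a wall 8 mm high (top 20 mm above the worktop) round the case with about 1.8 mm play, open at the top; origin on the worktop under its middle, x along the lock's x at the start.
- screw_tray: small round steel tray, 78 mm wide, 16 mm high, bystander, beside the cradle; origin at the middle of its underside.
- side_cutter: blue-handled side cutter lying flat, 143 x 57 x 14 mm, bystander; origin at the middle of its underside.
- flux_tin: round tin, 51 mm wide, 20 mm high, bystander; origin at the middle of its underside.
- spool: solder spool standing on end, 98 x 92 x 69 mm, bystander; origin at the middle of its underside.
Not all that is in view belongs to the job. Leave any orange look-alike of the part that bears lock_center alone.

How it is judged:
By the outcome, as a careful person would: the job done as asked, in the order asked, and still so for the second after the job is handed in, while the arm keeps its last pose, push and grip.
It also fails if it takes over 72 s, if anything falls off the work surface, if the arm or the gripper's body presses on something with over 40 N, if the wrist force passes 120 N, or if a joint passes its speed limit or range.

## Working session

There is one attempt and no reset: what is moved stays moved. The work goes in short steps, Python scripts to look and compute and a tool call to move; the robot and the scene stay as the last step left them, time stands still between calls to the robot, and variables do not carry over. Pictures are saved under pics/ and viewed, at most 11 in all, crops included, and the job is handed in when it is done.

Besides the shell and the picture viewer there is one more tool, called after ">>>" as a command line: name --argument value ..., lists and objects as JSON in quotes. apply_moves: Moves the arm, as the interface text tells. Its arguments: {"type":"object","properties":{"rows":{"type":"array"},"jaw":{"type":"number"},"newtons":{"type":"number"}},"required":["rows"]}

```bash
mkdir -p pics; ls; cat > h.py <<'E'
import numpy as np,cv2
from bench import telemetry, grab_frame, job
from scipy.spatial.transform import Rotation as R
def shot(n,f):
    d=grab_frame(n); cv2.imwrite('pics/'+f,d['frame'][:,:,::-1]); np.save('pics/'+f[:-4]+'.npy',d,allow_pickle=True); return d
E
python3 - <<'E'
from h import *
a=shot('top','t1.png');b=shot('scene','s1.png')
for d in(a,b): print({k:v for k,v in d.items() if k!='frame'})
print(telemetry.get_obs())
cv2.imwrite('pics/both.png',cv2.resize(np.hstack([a['frame'],b['frame']])[:,:,::-1],(800,300)))
E
```

```text
pics
{'vertical_fov': 49.559533750773696, 'cx': 275.21246540199456, 'cy': 209.5441645163247, 'origin': array([ 0.39424357, -0.13708232,  1.08775806]), 'attitude': array([ 0.10392096, -0.07514598, -1.58328625])}
{'vertical_fov': 49.59690144791915, 'cx': 277.633516798707, 'cy': 208.4821041270144, 'origin': array([-0.20630041, -0.56014961,  0.74169074]), 'attitude': array([ 0.81214868, -0.47392992, -0.99474837])}
{'clock': 0.1, 'joints': array([-1.22309419,  0.47774833,  0.02237664,  1.55632632, -0.0115032 ,
        1.10927916, -0.08311512]), 'qvel': array([-0.00066992, -0.00038611,  0.00018658, -0.00193432, -0.001887  ,
        0.00022446, -0.00236969]), 'tau': array([ 3.61720617e-03, -5.97764111e+01,  1.61308195e+00, -2.81951076e+01,
        1.26834575e-02,  5.04514479e-03, -3.22596759e-05]), 'tcp_pos': array([0.29693814, 0.60565038, 0.25541393]), 'orientation': array([-7.09776788e-01, -3.06011640e+00,  2.53648247e-03]), 'contact_force': array([-0.05086905, -0.94198583,  0.3069586 ]), 'moment': array([-0.04719572,  0.02371158, -0.0309698 ]), 'gripper_force': 0.0, 'grip_width': 0.08519650526528834}
```

View pics/t1.png

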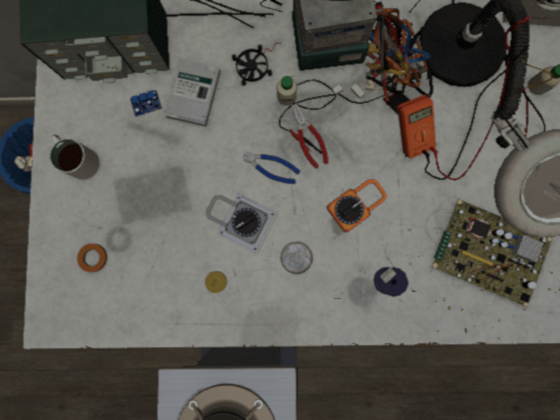

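Top view: there are two candidates for the padlock. The steel one in the aluminium cradle is at (246,220) with its shackle towards (217,207). The orange look-alike is at (352,208). The steel one in the cradle fits, so I'll confirm it in a crop.

```bash
python3 - <<'E'
from h import *
a=cv2.imread('pics/t1.png');
cv2.imwrite('pics/c1.png',cv2.resize(a[175:265,190:310],None,fx=6.6,fy=6.6,interpolation=cv2.INTER_CUBIC))
E
```

```text
(no output)
```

View pics/c1.png

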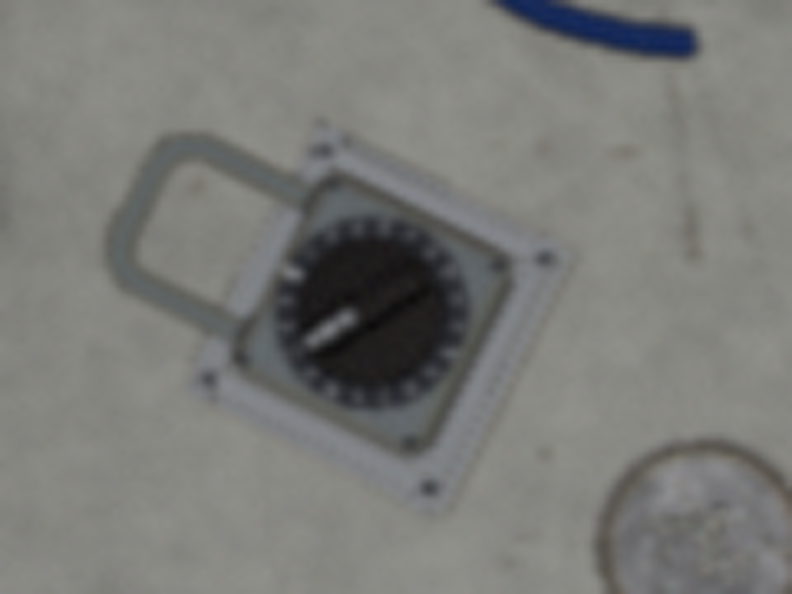

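The crop confirms it: a steel lock in the aluminium cradle. The cradle screws are at crop (322,150), (545,258), (430,488) and (208,378). The pointer is at lower left (315,345), and the index mark is at (293,272).

```bash
cat >> h.py <<'E'
def ray(d,u,v):
    f=d['frame'].shape[0]/2/np.tan(np.radians(d['vertical_fov']/2))
    r=R.from_rotvec(d['attitude']).apply([(u-d['cx'])/f,-(v-d['cy'])/f,-1]); return d['origin'],r
def onz(d,u,v,z):
    o,r=ray(d,u,v); return o+r*(z-o[2])/r[2]
def rel(p,yaw=None):
    "print shift in tool axes in shares for TCP to go to world p; and turn about tool z so tool y has world heading yaw"
    s=telemetry.get_obs(); Rt=R.from_rotvec(s['orientation'])
    print('tcp',s['tcp_pos'].round(4),'shift',(Rt.inv().apply(np.array(p)-s['tcp_pos'])/.25).round(4))
    if yaw is not None:
        T=np.column_stack([[np.sin(yaw),-np.cos(yaw),0],[np.cos(yaw),np.sin(yaw),0],[0,0,-1]])
        T=R.from_matrix(T); print('turn',((Rt.inv()*T).as_rotvec()/np.pi).round(4), 'heading y',np.degrees(np.arctan2(*Rt.as_matrix()[[1,0],1])).round(1),'tilt',Rt.as_matrix()[:,2].round(4))
E
python3 - <<'E'
from h import *
d=np.load('pics/t1.npy',allow_pickle=True).item()
C=lambda x,y,z:onz(d,190+(x+.5)/6.6-.5,175+(y+.5)/6.6-.5,z)
s=[C(*p,.012) for p in [(322,150),(545,258),(430,488),(208,378)]]
c=np.mean(s,0);ax=(s[0]+s[3]-s[1]-s[2])/2
y=np.arctan2(ax[1],ax[0]);print('cradle',c,np.degrees(y),np.linalg.norm(ax))
sb=C(150,195,.027);print('bar',sb,sb-c,np.linalg.norm((sb-c)[:2]),np.degrees(np.arctan2(*(sb-c)[[1,0]])))
a,b=C(312,347,.069),C(432,283,.069);v=a-b;print('dial',(a+b)/2,np.linalg.norm(v),np.degrees(np.arctan2(v[1],v[0])))
for n,u,v in[('tray',296,257),('cutter tip',297,182),('orange',350,210)]:print(n,onz(d,u,v,.016))
rel([c[0],c[1],.2],y)
E
```

```text
cradle [ 0.48683392 -0.04974607  0.012     ] 63.102695382333756 0.08964405373583754
bar [0.53077624 0.02963263 0.027     ] [0.04394232 0.0793787  0.015     ] 0.09072984590356038 61.03204267629108
dial [ 0.48294747 -0.05297382  0.069     ] 0.04627653171087136 117.374031759422
tray [ 0.40427514 -0.16547489  0.016     ]
cutter tip [ 0.58221051 -0.17115198  0.016     ]
orange [ 0.5130489  -0.29507729  0.016     ]
tcp [0.2969 0.6057 0.2554] shift [-1.836  -2.0192  0.2252]Traceback (most recent call last):
  File "<stdin>", line 10, in <module>
  File "h.py", line 17, in rel
    T=R.from_matrix(T); print('turn',((Rt.inv()*T).as_rotvec()/np.pi).round(4), 'heading y',np.degrees(np.arctan2(*Rt.as_matrix()[[1,0],1])).round(1),'tilt',Rt.as_matrix()[:,2].round(4))
  File "scipy/spatial/transform/_rotation.pyx", line 1143, in scipy.spatial.transform._rotation.Rotation.from_matrix
ValueError: Non-positive determinant (left-handed or null coordinate frame) in rotation matrix 0: [[ 0.89181881  0.45239276  0.        ]
 [-0.45239276  0.89181881  0.        ]
 [ 0.          0.         -1.        ]].
```

```bash
sed -i 's/\[\[np.sin(yaw),-np.cos(yaw),0\]/[[-np.sin(yaw),np.cos(yaw),0]/' h.py; python3 - <<'E'
from h import *
for a in (27,207): rel([.485,-.051,.2],np.radians(a))
E
```

```text
tcp [0.2969 0.6057 0.2554] shift [-1.8317 -2.0269  0.2252]
turn [-5.000e-04  2.000e-04  2.049e-01] heading y 63.9 tilt [-6.0e-04 -1.5e-03 -1.0e+00]
tcp [0.2969 0.6057 0.2554] shift [-1.8317 -2.0269  0.2252]
turn [-3.000e-04 -6.000e-04 -7.951e-01] heading y 63.9 tilt [-6.0e-04 -1.5e-03 -1.0e+00]
```

>>> apply_moves --rows '[[[-0.9, -1.0, 0.0], [0, 0, 0.1]], [[-0.9, -1.0, 0.0], [0, 0, 0.1]], [[-0.9, -1.0, 0.0], [0, 0, 0.1]], [[-0.9, -1.0, 0.0], [0, 0, 0.1]], [[-0.9, -1.0, 0.0], [0, 0, 0.1]], [[-0.9, -1.0, 0.0], [0, 0, 0.1]], [[-0.9, -1.0, 0.0], [0, 0, 0.1]]]' --jaw 1 --newtons 40

```text
clock: 0.98
tcp_pos: [0.3896, 0.2805, 0.2563]
orientation: [-1.186, -2.909, 0.001]
contact_force: [-0.0, 1.4, -0.1]
grip_width: 0.0855
gripper_force: 0.0
```

```bash
python3 - <<'E'
from h import *
rel([.485,-.051,.23],np.radians(27)); print(telemetry.get_obs()['joints'].round(2))
E
```

```text
tcp [0.3896 0.2805 0.2563] shift [-1.1998 -0.6817  0.1054]
turn [-1.000e-04  1.000e-04  1.036e-01] heading y 45.7 tilt [-2.e-04 -4.e-04 -1.e+00]
[-0.93  0.15  0.19  2.02 -0.03  0.98  0.08]
```

>>> apply_moves --rows '[[[-1.0, -0.57, 0.08], [0, 0, 0.104]], [[-1.0, -0.57, 0.08], [0, 0, 0.104]], [[-1.0, -0.57, 0.08], [0, 0, 0.104]], [[-1.0, -0.57, 0.08], [0, 0, 0.104]], [[-1.0, -0.57, 0.08], [0, 0, 0.104]], [[-1.0, -0.57, 0.08], [0, 0, 0.104]], [[-1.0, -0.57, 0.08], [0, 0, 0.104]]]'

```text
clock: 1.85
tcp_pos: [0.4695, 0.0081, 0.2361]
orientation: [-1.634, -2.682, -0.0]
contact_force: [0.0, 0.7, 0.4]
grip_width: 0.0857
gripper_force: 0.0
```

```bash
python3 - <<'E'
from h import *
rel([.485,-.051,.2],np.radians(27)); print(telemetry.get_obs()['joints'].round(2))
d=shot('wrist','w1.png');print({k:v for k,v in d.items() if k!='frame'})
E
```

```text
tcp [0.4695 0.0081 0.2361] shift [-0.2387 -0.0534  0.1443]
turn [-0.0001 -0.0002  0.0016] heading y 27.3 tilt [-4.e-04  3.e-04 -1.e+00]
[-0.56  0.16  0.46  2.08 -0.09  0.92  0.43]
{'vertical_fov': 71.17191316243522, 'cx': 280.8259617403143, 'cy': 208.08092546805256, 'origin': array([0.43843251, 0.0652779 , 0.35389432]), 'attitude': array([-0.25536215, -0.06314052,  0.47236064])}
```

View pics/w1.png

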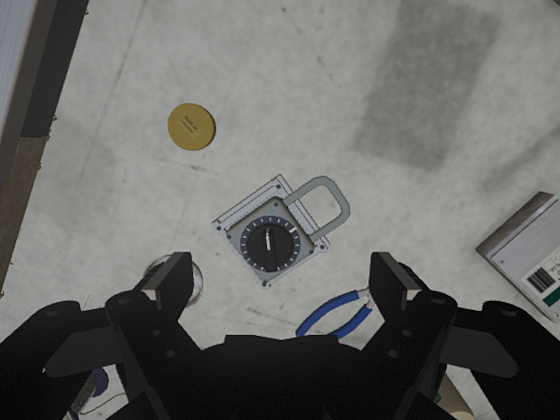

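The wrist view shows the lock below the gripper: dial at about (270,244), pointer pointing up at (268,232), shackle bar at upper right (340,205). I'll crop it to measure.

```bash
python3 - <<'E'
from h import *
a=cv2.imread('pics/w1.png');
cv2.imwrite('pics/c2.png',cv2.resize(a[170:290,200:360],None,fx=5,fy=5,interpolation=cv2.INTER_CUBIC))
E
```

```text
(no output)
```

View pics/c2.png

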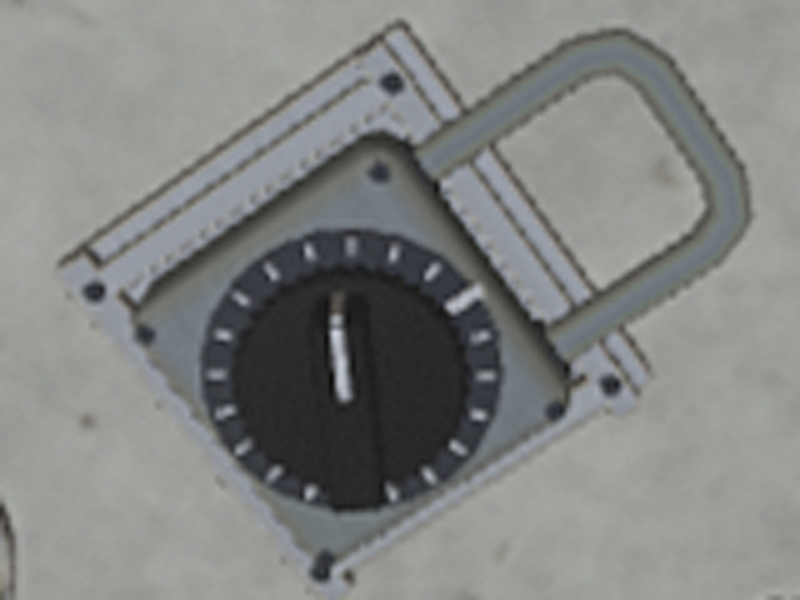

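The crop shows the case screws at crop (380,172), (145,333), (555,410) and (322,567). The pointer line runs from (337,295) to (344,400), and the crossbar middle is near (695,120).

```bash
python3 - <<'E'
from h import *
d=np.load('pics/w1.npy',allow_pickle=True).item()
C=lambda x,y,z:onz(d,200+(x+.5)/5-.5,170+(y+.5)/5-.5,z)
s=[C(*p,.042) for p in [(380,172),(145,333),(322,567),(555,410)]]
c=np.mean(s,0);ax=(s[0]+s[3]-s[1]-s[2])/2
print('case',c,np.degrees(np.arctan2(ax[1],ax[0])),np.linalg.norm(ax))
print('ring',C(351,370,.042))
sb=C(690,122,.027);print('bar',sb,np.linalg.norm((sb-c)[:2]),np.degrees(np.arctan2(*(sb-c)[[1,0]])))
a,b=C(337,295,.069),C(344,400,.069);v=a-b;print('pointer',a,b,np.linalg.norm(v),np.degrees(np.arctan2(v[1],v[0])))
m=C(463,299,.042)-c;print('index',np.degrees(np.arctan2(m[1],m[0])))
E
```

```text
case [ 0.48521893 -0.05233913  0.042     ] 63.05030069728771 0.06608320085199199
ring [ 0.48480503 -0.05137476  0.042     ]
bar [0.528574   0.03226459 0.027     ] 0.09506551591628057 62.86718414674147
pointer [ 0.47086889 -0.02791165  0.069     ] [ 0.48249825 -0.04793086  0.069     ] 0.02315190338145176 120.15273947803806
index 62.69532113507942
```

```bash
python3 - <<'E'
from h import *
rel([.485,-.0515,.082],np.radians(27)); 
E
```

```text
tcp [0.4694 0.0084 0.2361] shift [-0.2417 -0.0546  0.6164]
turn [-0.     -0.0002  0.0019] heading y 27.3 tilt [-4.e-04  4.e-04 -1.e+00]
```

>>> apply_moves --rows '[[[-0.242, -0.055, 0.2], [0, 0, 0.002]], [[-0.242, -0.055, 0.4], [0, 0, 0.002]], [[-0.242, -0.055, 0.52], [0, 0, 0.002]], [[-0.242, -0.055, 0.57], [0, 0, 0.002]], [[-0.242, -0.055, 0.6], [0, 0, 0.002]], [[-0.242, -0.055, 0.616], [0, 0, 0.002]], [[-0.242, -0.055, 0.616], [0, 0, 0.002]]]' --jaw 0

```text
clock: 2.78
tcp_pos: [0.4853, -0.0535, 0.0829]
orientation: [1.645, 2.675, 0.002]
contact_force: [-0.0, 0.2, 0.5]
grip_width: 0.0427
gripper_force: 0.0
```

```bash
python3 - <<'E'
from h import *
rel([.485,-.0515,.082],np.radians(27)); print(telemetry.get_obs()['contact_force'])
d=shot('wrist','w2.png')
E
```

```text
tcp [ 0.4853 -0.0535  0.0829] shift [0.0078 0.0025 0.0037]
turn [ 0.0004  0.0001 -0.001 ] heading y 26.8 tilt [ 1.3e-03  4.0e-04 -1.0e+00]
[-0.03327751  0.22815909  0.51175374]
```

View pics/w2.png

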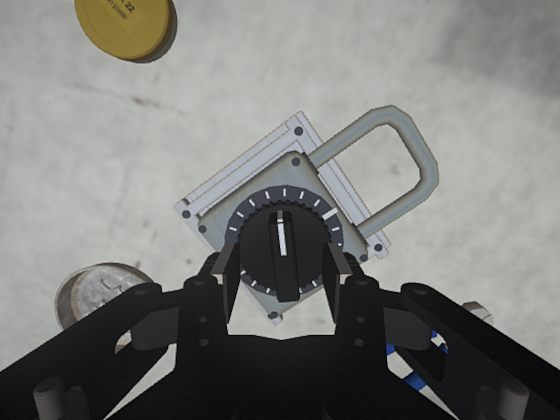

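The bar at (285,255) lies centred between the fingertips, so I'll close gently.

>>> apply_moves --rows '[[[0.008, 0.002, 0.004], [0, 0, 0]], [[0.008, 0.002, 0.004], [0, 0, 0]], [[0.008, 0.002, 0.004], [0, 0, 0]], [[0.008, 0.002, 0.004], [0, 0, 0]], [[0.008, 0.002, 0.004], [0, 0, 0]], [[0.008, 0.002, 0.004], [0, 0, 0]]]' --jaw -1 --newtons 25

```text
clock: 3.58
tcp_pos: [0.4848, -0.0514, 0.0817]
orientation: [1.645, 2.676, 0.002]
contact_force: [-0.2, 2.5, 5.8]
grip_width: 0.0114
gripper_force: 30.1
```

>>> apply_moves --rows '[[[0, 0, 0], [0, 0, 0.04]], [[0, 0, 0], [0, 0, 0.08]], [[0, 0, 0], [0, 0, 0.12]], [[0, 0, 0], [0, 0, 0.16]], [[0, 0, 0], [0, 0, 0.2]], [[0, 0, 0], [0, 0, 0.23]], [[0, 0, 0], [0, 0, 0.25]], [[0, 0, 0], [0, 0, 0.25]]]'

```text
clock: 4.58
tcp_pos: [0.4851, -0.0514, 0.0817]
orientation: [2.545, 1.842, 0.002]
contact_force: [0.5, 2.1, 5.3]
grip_width: 0.0112
gripper_force: 30.1
```

```bash
python3 - <<'E'
from h import *
rel([.485,-.0515,.082],np.radians(-27)); s=telemetry.get_obs();print(s['contact_force'],s['moment'],s['grip_width'],s['joints'])
E
```

```text
tcp [ 0.4851 -0.0514  0.0817] shift [-0.0007 -0.0003 -0.0011]
turn [ 0.0003 -0.0003  0.0488] heading y -18.2 tilt [ 1.3e-03  5.0e-04 -1.0e+00]
[0.52373045 2.08625229 5.25046275] [ 0.5190338  -0.12443327 -0.09929824] 0.011200058732806533 [-0.50623537  0.50273474  0.60815935  2.16546369 -0.50148067  0.6111723
  0.1452821 ]
```

Moving on in small steps, watching the moment about z.

>>> apply_moves --rows '[[[0, 0, 0], [0, 0, 0.015]], [[0, 0, 0], [0, 0, 0.03]], [[0, 0, 0], [0, 0, 0.04]], [[0, 0, 0], [0, 0, 0.05]], [[0, 0, 0], [0, 0, 0.05]]]'

```text
clock: 5.2
tcp_pos: [0.4852, -0.0514, 0.0817]
orientation: [2.682, 1.635, 0.002]
contact_force: [1.5, 2.7, 5.7]
grip_width: 0.0109
gripper_force: 30.2
```

```bash
python3 - <<'E'
from h import *
rel([.485,-.0515,.082],np.radians(-27)); s=telemetry.get_obs();print(s['contact_force'],s['moment'],s['grip_width'])
d=shot('top','t2.png')
d=shot('wrist','w3.png')
a,b=cv2.imread('pics/t1.png'),cv2.imread('pics/t2.png')
cv2.imwrite('pics/c3.png',np.hstack([cv2.resize(x[190:250,200:280],None,fx=4.8,fy=4.8,interpolation=cv2.INTER_CUBIC) for x in (a,b)]+[]))
E
```

```text
tcp [ 0.4852 -0.0514  0.0817] shift [-0.0007 -0.0006 -0.0011]
turn [ 0.0003 -0.0004 -0.0015] heading y -27.3 tilt [ 1.5e-03  6.0e-04 -1.0e+00]
[1.50852189 2.74039837 5.67197039] [ 0.58286309 -0.13494326  0.00355089] 0.010894588277265558
```

View pics/w3.png

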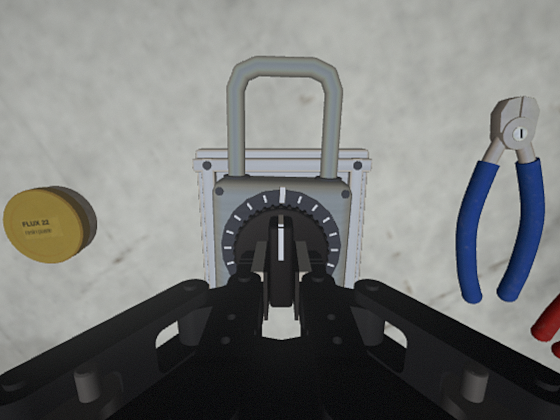

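The pointer (282,220) is aligned with the long index (282,195). I'll nudge further to feel for the stop, and measure the bar's extension.

>>> apply_moves --rows '[[[0, 0, 0], [0, 0, 0.01]], [[0, 0, 0], [0, 0, 0.02]], [[0, 0, 0], [0, 0, 0.02]]]'

```text
clock: 5.68
tcp_pos: [0.4852, -0.0514, 0.0817]
orientation: [2.732, 1.55, 0.003]
contact_force: [1.9, 2.7, 5.9]
grip_width: 0.011
gripper_force: 30.2
```

```bash
python3 - <<'E'
from h import *
rel([.485,-.0515,.082],np.radians(-27)); s=telemetry.get_obs();print(s['contact_force'],s['moment'],s['grip_width'])
d=np.load('pics/w3.npy',allow_pickle=True).item()
c=np.array([.485,-.0515]);u=np.array([np.cos(np.radians(63)),np.sin(np.radians(63))])
for v in(57,76): 
  p=onz(d,285,v,.027)[:2]-c; print('bar edge',p@u, p@[-u[1],u[0]])
for v in (179,):
  p=onz(d,285,v,.042)[:2]-c; print('case face',p@u)
E
```

```text
tcp [ 0.4852 -0.0514  0.0817] shift [-0.0008 -0.0007 -0.0011]
turn [ 0.0003 -0.0004 -0.0216] heading y -30.9 tilt [ 1.5e-03  6.0e-04 -1.0e+00]
[1.94790166 2.68360815 5.93462556] [ 0.56374417 -0.22978805 -0.03199936] 0.01102450709945435
bar edge 0.1019388120160479 -0.0022409029999842026
bar edge 0.09253594540306899 -0.002222065252117225
case face 0.0385209007717381
```

>>> apply_moves --rows '[[[0, 0, 0], [0, 0, -0.01]], [[0, 0, 0], [0, 0, -0.02]], [[0, 0, 0], [0, 0, -0.02]]]'

```text
clock: 6.05
tcp_pos: [0.4852, -0.0515, 0.0817]
orientation: [2.682, 1.636, 0.003]
contact_force: [1.5, 2.5, 5.5]
grip_width: 0.0113
gripper_force: 30.1
```

>>> apply_moves --rows '[[[0, 0, 0], [0, 0, 0]], [[0, 0, 0], [0, 0, 0]], [[0, 0, 0], [0, 0, 0]], [[0, 0, -0.1], [0, 0, 0]], [[0, 0, -0.25], [0, 0, 0]], [[0, 0, -0.4], [0, 0, 0]], [[0, 0, -0.4], [0, 0, 0]]]' --jaw 0

```text
clock: 6.92
tcp_pos: [0.4858, -0.0521, 0.1834]
orientation: [2.68, 1.636, 0.007]
contact_force: [0.3, -0.1, 0.6]
grip_width: 0.0426
gripper_force: 0.0
```

```bash
python3 - <<'E'
from h import *
s=telemetry.get_obs();print(s['tcp_pos'],s['contact_force'],s['moment'])
d=shot('wrist','w4.png')
E
```

```text
[ 0.48582779 -0.05205577  0.1833639 ] [ 0.26949975 -0.09553041  0.61917533] [ 0.00438595  0.06235044 -0.03759839]
```

View pics/w4.png

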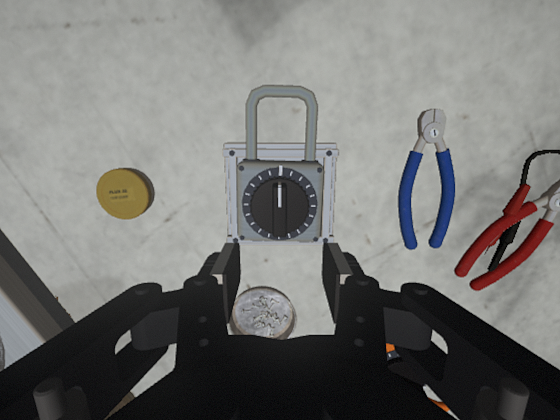

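The pointer is on the index. The crossbar is at (282,91) and the dial at (280,203).

```bash
python3 - <<'E'
from h import *
d=np.load('pics/w4.npy',allow_pickle=True).item()
c=np.array([.485,-.0515]);u=np.array([np.cos(np.radians(63)),np.sin(np.radians(63))])
p=onz(d,282,91,.027);q=p[:2]-c;print(p,q@u,q@[-u[1],u[0]])
l,r=onz(d,247,110,.027),onz(d,317,110,.027);print('y dir deg',np.degrees(np.arctan2(*(l-r)[[1,0]]))-90,np.linalg.norm(l-r))
k=onz(d,282,165,.042);print('pt',(l+r)/2)
rel([p[0],p[1],.1],np.radians(63))
E
```

```text
[0.53132718 0.03410539 0.027     ] 0.09730705663349991 -0.00241378734386314
y dir deg 62.74523587988671 0.062196025482661135
pt [0.52411739 0.0200476  0.027     ]
tcp [ 0.4848 -0.0517  0.182 ] shift [0.3897 0.0083 0.3285]
turn [ 8.00e-04 -1.00e-04 -5.01e-01] heading y -27.2 tilt [ 2.1e-03  9.0e-04 -1.0e+00]
```

>>> apply_moves --rows '[[[0.2, 0.0, 0], [0, 0, -0.05]], [[0.39, 0.008, 0], [0, 0, -0.11]], [[0.39, 0.008, 0.1], [0, 0, -0.17]], [[0.39, 0.008, 0.2], [0, 0, -0.23]], [[0.39, 0.008, 0.3], [0, 0, -0.29]], [[0.39, 0.008, 0.33], [0, 0, -0.35]], [[0.39, 0.008, 0.33], [0, 0, -0.41]], [[0.39, 0.008, 0.33], [0, 0, -0.46]], [[0.39, 0.008, 0.33], [0, 0, -0.5]], [[0.39, 0.008, 0.33], [0, 0, -0.5]]]' --jaw -0.35

```text
clock: 8.22
tcp_pos: [0.5296, 0.0337, 0.0975]
orientation: [-0.741, -3.051, 0.001]
contact_force: [-0.3, -0.2, 0.1]
grip_width: 0.0279
gripper_force: 0.0
```

```bash
python3 - <<'E'
from h import *
rel([.531,.0338,.034],np.radians(63)); print(telemetry.get_obs()['joints'].round(2))
d=shot('wrist','w5.png')
E
```

```text
tcp [0.5296 0.0337 0.0975] shift [-0.0053  0.0031  0.2541]
turn [-0.0003 -0.0007 -0.0016] heading y 62.7 tilt [-2.5e-03  2.0e-04 -1.0e+00]
[-0.41  0.47  0.29  2.04 -0.21  0.66  1.11]
```

View pics/w5.png

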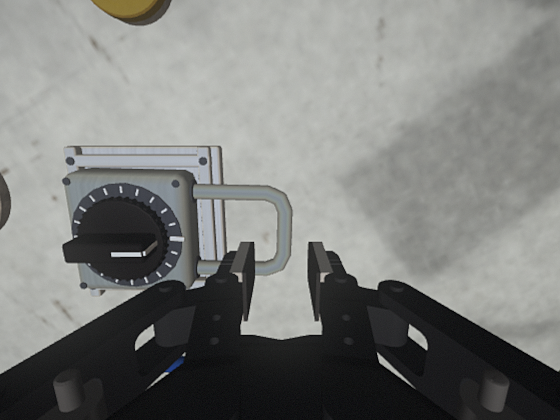

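The crossbar (x≈284) is centred between the fingertips (247 and 318), so I'll descend and close.

>>> apply_moves --rows '[[[-0.005, 0.003, 0.1], [0, 0, 0]], [[-0.005, 0.003, 0.18], [0, 0, 0]], [[-0.005, 0.003, 0.23], [0, 0, 0]], [[-0.005, 0.003, 0.254], [0, 0, 0]], [[-0.005, 0.003, 0.254], [0, 0, 0]], [[-0.005, 0.003, 0.254], [0, 0, 0]]]'

```text
clock: 9.02
tcp_pos: [0.5326, 0.0341, 0.0358]
orientation: [0.739, 3.053, 0.001]
contact_force: [0.0, 0.3, 0.6]
grip_width: 0.0281
gripper_force: 0.0
```

>>> apply_moves --rows '[[[0, 0, 0], [0, 0, 0]], [[0, 0, 0], [0, 0, 0]], [[0, 0, 0], [0, 0, 0]], [[0, 0, 0], [0, 0, 0]], [[0, 0, 0], [0, 0, 0]], [[0, 0, 0], [0, 0, 0]]]' --jaw -1 --newtons 60

```text
clock: 9.78
tcp_pos: [0.5324, 0.0343, 0.0354]
orientation: [0.738, 3.053, 0.001]
contact_force: [-0.1, 2.9, 4.0]
grip_width: 0.0076
gripper_force: 58.6
```

>>> apply_moves --rows '[[[0, 0.012, 0], [0, 0, 0]], [[0, 0.024, 0], [0, 0, 0]], [[0, 0.036, 0], [0, 0, 0]], [[0, 0.048, 0], [0, 0, 0]], [[0, 0.056, 0], [0, 0, 0]], [[0, 0.056, 0], [0, 0, 0]]]'

```text
clock: 10.52
tcp_pos: [0.5384, 0.0466, 0.0352]
orientation: [-0.738, -3.053, 0.0]
contact_force: [-1.5, -1.5, 1.3]
grip_width: 0.0081
gripper_force: 58.4
```

>>> apply_moves --rows '[[[0, 0.005, 0], [0, 0, 0]], [[0, 0.01, 0], [0, 0, 0]], [[0, 0.015, 0], [0, 0, 0]], [[0, 0.02, 0], [0, 0, 0]], [[0, 0.02, 0], [0, 0, 0]]]'

```text
clock: 11.15
tcp_pos: [0.54, 0.0503, 0.0351]
orientation: [-0.739, -3.052, 0.002]
contact_force: [-3.5, -3.6, 0.6]
grip_width: 0.0076
gripper_force: 58.5
```

```bash
python3 - <<'E'
from h import *
s=telemetry.get_obs();print(s['contact_force'],s['moment'],s['grip_width'])
d=shot('wrist','w6.png')
d=shot('scene','s2.png')
E
```

```text
[-3.48892467 -3.55487374  0.60568412] [-0.88869295  0.62439072  0.00475347] 0.007625073308009637
```

View pics/w6.png

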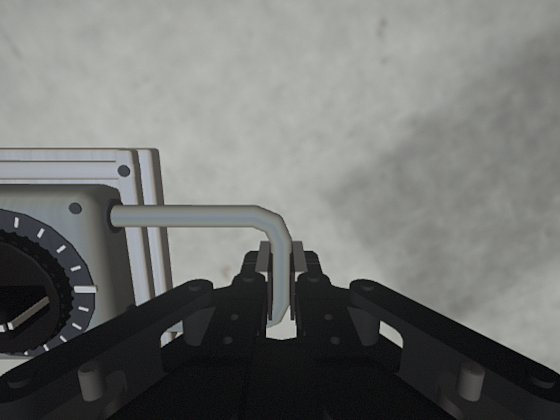

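The shackle is drawn well out and held between the pads. I'll pull a little more to feel the stop.

>>> apply_moves --rows '[[[0, 0.004, 0], [0, 0, 0]], [[0, 0.008, 0], [0, 0, 0]], [[0, 0.012, 0], [0, 0, 0]], [[0, 0.012, 0], [0, 0, 0]]]'

```text
clock: 11.75
tcp_pos: [0.5399, 0.0507, 0.0346]
orientation: [-0.741, -3.049, 0.007]
contact_force: [-5.3, -9.4, 1.3]
grip_width: 0.0078
gripper_force: 58.6
```

The force climbs to about 11 N with no further motion, so it's at the stop. Lifting slowly.

>>> apply_moves --rows '[[[0, 0, 0], [0, 0, 0]], [[0, 0, 0], [0, 0, 0]], [[0, 0, -0.02], [0, 0, 0]], [[0, 0, -0.04], [0, 0, 0]], [[0, 0, -0.06], [0, 0, 0]], [[0, 0, -0.08], [0, 0, 0]], [[0, 0, -0.1], [0, 0, 0]], [[0, 0, -0.12], [0, 0, 0]], [[0, 0, -0.14], [0, 0, 0]], [[0, 0, -0.16], [0, 0, 0]]]' --newtons 80

```text
clock: 13.0
tcp_pos: [0.5424, 0.054, 0.0757]
orientation: [0.738, 3.053, 0.001]
contact_force: [0.1, -0.4, -5.8]
grip_width: 0.0072
gripper_force: 78.3
```

```bash
python3 - <<'E'
from h import *
s=telemetry.get_obs();print(s['tcp_pos'],s['contact_force'],s['moment'],s['grip_width'])
d=shot('scene','s3.png'); a=d['frame'][:,:,::-1]
f=a.shape[0]/2/np.tan(np.radians(d['vertical_fov']/2));q=R.from_rotvec(d['attitude']).inv().apply(s['tcp_pos']-d['origin'])
u,v=int(d['cx']-f*q[0]/q[2]),int(d['cy']+f*q[1]/q[2]);print(u,v)
cv2.imwrite('pics/c4.png',cv2.resize(a[max(0,v-80):v+100,max(0,u-120):u+120],None,fx=3.2,fy=3.2,interpolation=cv2.INTER_CUBIC))
E
```

```text
[0.54236099 0.0540105  0.07574117] [ 0.10520359 -0.40205754 -5.83916353] [ 0.3981332  -0.15835761 -0.04078444] 0.007201368383429033
209 180
```

View pics/c4.png

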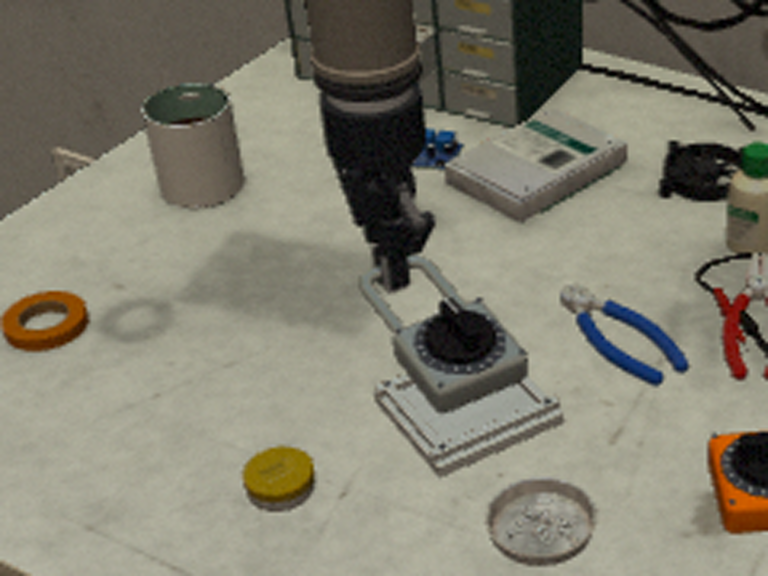

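The lock (crop 460,340) is up, out of the cradle and tilted slightly. Now I'll raise it higher.

>>> apply_moves --rows '[[[0, 0, -0.05], [0, 0, 0]], [[0, 0, -0.15], [0, 0, 0]], [[0, 0, -0.28], [0, 0, 0]], [[0, 0, -0.42], [0, 0, 0]], [[0, 0, -0.56], [0, 0, 0]], [[0, 0, -0.7], [0, 0, 0]], [[0, 0, -0.82], [0, 0, 0]], [[0, 0, -0.92], [0, 0, 0]], [[0, 0, -0.98], [0, 0, 0]], [[0, 0, -1.0], [0, 0, 0]]]'

```text
clock: 14.3
tcp_pos: [0.5421, 0.0535, 0.326]
orientation: [0.739, 3.053, 0.001]
contact_force: [-0.7, -0.2, -6.0]
grip_width: 0.007
gripper_force: 79.6
```

>>> apply_moves --rows '[[[0, 0, 0], [0, 0, 0]], [[0, 0, 0], [0, 0, 0]], [[0, 0, 0], [0, 0, 0]], [[0, 0, 0], [0, 0, 0]], [[0, 0, 0], [0, 0, 0]], [[0, 0, 0], [0, 0, 0]], [[0, 0, 0], [0, 0, 0]], [[0, 0, 0], [0, 0, 0]], [[0, 0, 0], [0, 0, 0]], [[0, 0, 0], [0, 0, 0]]]'

```text
clock: 15.55
tcp_pos: [0.5422, 0.0536, 0.3253]
orientation: [0.739, 3.053, 0.0]
contact_force: [0.7, 0.6, -4.8]
grip_width: 0.0066
gripper_force: 79.6
```

```bash
python3 - <<'E'
from h import *
s=telemetry.get_obs();print(s['tcp_pos'],s['contact_force'],s['moment'],s['grip_width'])
d=shot('scene','s4.png'); a=d['frame'][:,:,::-1]
f=a.shape[0]/2/np.tan(np.radians(d['vertical_fov']/2));q=R.from_rotvec(d['attitude']).inv().apply(s['tcp_pos']-d['origin'])
u,v=int(d['cx']-f*q[0]/q[2]),int(d['cy']+f*q[1]/q[2]);print(u,v)
x=max(0,u-120);y=max(0,v-80)
cv2.imwrite('pics/c5.png',cv2.resize(a[y:y+180,x:x+240],None,fx=3.2,fy=3.2,interpolation=cv2.INTER_CUBIC))
E
```

```text
[0.54218687 0.05361778 0.32530771] [ 0.73165766  0.63348951 -4.84786784] [ 0.26484005 -0.11153197 -0.00063057] 0.006631550834281905
198 88
```

View pics/c5.png

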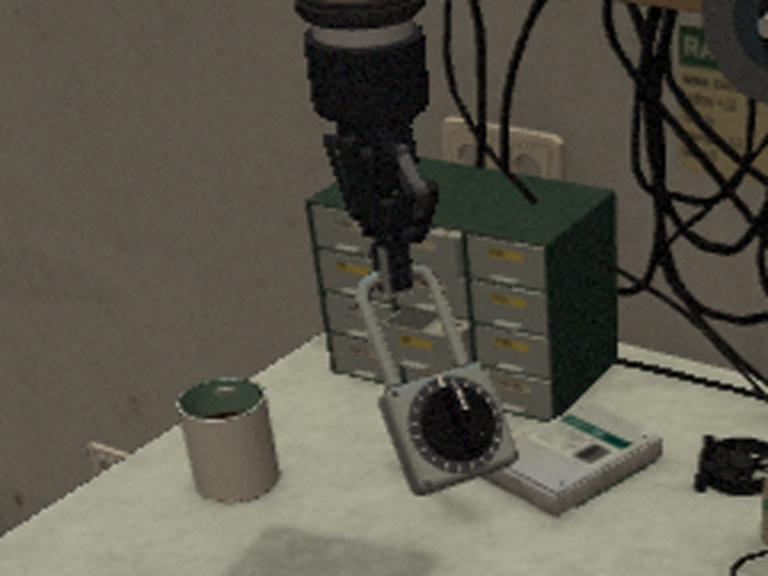

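The lock is held and slowly swinging down about the bar. I'll firm up the grip and wait for it to come to rest.

>>> apply_moves --rows '[[[0, 0, 0], [0, 0, 0]], [[0, 0, 0], [0, 0, 0]], [[0, 0, 0], [0, 0, 0]], [[0, 0, 0], [0, 0, 0]], [[0, 0, 0], [0, 0, 0]], [[0, 0, 0], [0, 0, 0]], [[0, 0, 0], [0, 0, 0]], [[0, 0, 0], [0, 0, 0]], [[0, 0, 0], [0, 0, 0]], [[0, 0, 0], [0, 0, 0]]]' --newtons 110

```text
clock: 16.85
tcp_pos: [0.5422, 0.0536, 0.3253]
orientation: [0.739, 3.054, 0.0]
contact_force: [0.3, 0.4, -5.1]
grip_width: 0.0059
gripper_force: 107.5
```

>>> apply_moves --rows '[[[0, 0, 0], [0, 0, 0]], [[0, 0, 0], [0, 0, 0]], [[0, 0, 0], [0, 0, 0]], [[0, 0, 0], [0, 0, 0]], [[0, 0, 0], [0, 0, 0]], [[0, 0, 0], [0, 0, 0]], [[0, 0, 0], [0, 0, 0]], [[0, 0, 0], [0, 0, 0]], [[0, 0, 0], [0, 0, 0]], [[0, 0, 0], [0, 0, 0]]]'

```text
clock: 18.1
tcp_pos: [0.5422, 0.0536, 0.3253]
orientation: [-0.739, -3.054, 0.0]
contact_force: [0.5, -0.5, -4.8]
grip_width: 0.0057
gripper_force: 107.5
```

```bash
python3 - <<'E'
from h import *
s=telemetry.get_obs();print(s['contact_force'],s['moment'],s['grip_width'])
o=np.load('pics/s4.npy',allow_pickle=True).item()['frame']
a=shot('scene','s5.png')['frame']
x=78;y=8
print('diff s4',cv2.absdiff(a,o)[y+80:y+180,x:x+240].max(2).__gt__(25).sum())
E
```

```text
[ 0.46237051 -0.46672486 -4.77310172] [ 0.26919069 -0.11773878  0.00028285] 0.005681694824649484
diff s4 17
```

>>> apply_moves --rows '[[[0, 0, 0], [0, 0, 0]], [[0, 0, 0], [0, 0, 0]], [[0, 0, 0], [0, 0, 0]], [[0, 0, 0], [0, 0, 0]], [[0, 0, 0], [0, 0, 0]], [[0, 0, 0], [0, 0, 0]], [[0, 0, 0], [0, 0, 0]], [[0, 0, 0], [0, 0, 0]], [[0, 0, 0], [0, 0, 0]], [[0, 0, 0], [0, 0, 0]]]'

```text
clock: 19.4
tcp_pos: [0.5422, 0.0536, 0.3253]
orientation: [-0.739, -3.053, 0.0]
contact_force: [0.2, -0.1, -4.5]
grip_width: 0.0056
gripper_force: 107.5
```

```bash
python3 - <<'E'
from h import *
s=telemetry.get_obs();print(s['contact_force'],s['moment'],s['grip_width'])
o=np.load('pics/s5.npy',allow_pickle=True).item()['frame']
a=shot('scene','s6.png')['frame']
x=78;y=8
print('diff s5',cv2.absdiff(a,o)[y+80:y+180,x:x+240].max(2).__gt__(25).sum())
E
```

```text
[ 0.17041481 -0.10948471 -4.53418132] [ 0.25348003 -0.16934395  0.0396689 ] 0.005598608491442839
diff s5 0
```

```bash
python3 -c "
from bench import job
print(job.hand_in())"
```

```text
the job is handed in; nothing more can be done
None
```

I turned the dial to the gate, drew the shackle to its stop, lifted the open lock by its shackle to about 0.32 m at the bar, and handed the job in with it held still there; I didn't re-measure the shackle after the lift, and no verdict came back.

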